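# Drop the crank into its square drive and wind the valve onto the test nozzle

### The job

The crank of the air-check jig is only resting in its collar. Press it down and turn it a little at a time until its square end drops fully home in the drive; then take the crank by its loose spinning grip and wind it clockwise (seen from above) until the carriage with the valve is up against the test nozzle at its stop. Leave the crank seated, do not push the carriage or valve by hand, and leave the things around the jig where they are.

Things in the scene. Friction and masses are not known exactly. Their poses are not given: they have to be found in the camera images.
- air_jig: The air-check jig, fixed to the desk: grey base plate 130 x 215 x 12 mm with a round aluminium collar, and a block with a short brass nozzle. Origin: on the upright axis of collar and crank, level with the desk top. x: from the collar toward the rails of the carriage, which runs 57 mm beside the axis; -y: the carriage's way toward the nozzle. Apart from the crank nothing is higher than the collar.
- collar_rim (a point): Centre of the collar's top rim, 76 mm above the desk; collar 54 mm outside, bore 36 mm. Deep in it, hidden by the crank, is the drive: a square recess, 22.6 mm across flats, at an unknown angle. It does not turn (friction 0.3 N m; a stop bars counter-clockwise turning from the start) until the square end is in it.
- crank_hub (a point): Centre of the hub block of the loose crank (0.5 kg), dark steel, on the turning axis above the arm: 36 mm long along the arm, 24 mm across (grasp it here, across the arm), 40 mm tall. x along the arm toward the grip, z up. The arm's top is 20 mm below this point; a round counterweight reaches 66 mm to -x. 120 mm above the desk at the start, 106 mm when fully home.
- crank_foot (a point): Centre of the underside of the crank's square end (20 mm across flats, 14 mm long, below a 34 mm round barrel that turns in the collar). At the start it rests crossed on the rim of the recess, 42 mm above the desk; fully home it is 28 mm above. It enters within about 8 degrees of alignment; there is such a place every quarter turn, 15 to 75 degrees from the start whichever way one turns.
- crank_grip: The black grip sleeve of the crank: upright, 25 mm diameter, 44 mm tall, spinning freely on its pin. Origin: its centre, 80 mm from the crank's axis along the arm and 4 mm above the hub's centre. z up; its x and y spin with it.
- carriage (a joint): How far the carriage has been wound toward the nozzle, m: 0 at the start, 0.044 at its stop with the valve against the nozzle. The seated crank drives it: 11 mm per radian clockwise seen from above, so 4 rad (230 degrees) in all, after up to 16 degrees of play; it takes about 4 N at the grip. It stays where it is left.
- valve_slide: The steel carriage block (60 x 76 x 9 mm) with the light grey valve (111 mm long) held on it; origin coincides with the jig's origin when carriage = 0, and moves with the carriage along the jig's -y. Not to be pushed directly.
- cleaner_bottle: Bystander: white bottle with blue cap, 58 mm diameter, 158 mm tall, standing behind the jig; origin under its centre.
- air_cylinder: Bystander: small light grey air cylinder, 22 x 76 x 22 mm, lying behind the jig; origin under its centre.
- marker: Bystander: white and black marker pen, 135 mm long, 17 mm thick, lying in front and to the left; origin under its centre.
- spanner: Bystander: double open-ended spanner, 147 mm long, 8 mm thick, lying in front and to the right; origin under its centre.
Not all that is in view belongs to the job. What is meant by the part that bears crank_hub is not blue or red, and is the larger of those in its own colour.

How it is judged:
On the way, in this order (a step that is already met when the one before it is completed fails the run):
1. the crank's square end has dropped fully home, before the carriage is wound (z of crank_hub in the frame of air_jig below 0.109 m and angle between crank_hub's own z axis and vertical below 0.1 rad and value of joint carriage below 0.01 m), for 0.2 s.
2. the carriage is wound with the fingers on the crank's loose grip (value of joint carriage above 0.015 m and contact force between the fingers and crank_grip above 0.5 N and z of crank_hub in the frame of air_jig below 0.111 m), for 0.1 s.
At the end, for the whole second after the job is handed in: The carriage is within 4 mm of its stop at the nozzle (joint above 0.040), the crank is home in the drive (hub centre less than 110 mm above the desk, tilted less than 0.1 rad), released and at rest (value of joint carriage above 0.04 m and z of crank_hub in the frame of air_jig below 0.11 m and angle between crank_hub's own z axis and vertical below 0.1 rad and linear speed of crank_grip below 0.02 m/s); the robot touches nothing.
It fails at once if the carriage or its valve is pushed by the robot (contact force between any of the arm, the fingers and valve_slide above 3 N).
It fails at once if a bystander is moved more than 40 mm (distance of any of cleaner_bottle, air_cylinder, marker, spanner from where it was at the start of the episode above 0.04 m).
It also fails if it takes over 61 s, if anything falls off the work surface, if the arm or the gripper's body presses on something with over 40 N, if the wrist force passes 120 N, or if a joint passes its speed limit or range.

### The arm

A 6-joint arm with a two-finger parallel gripper is mounted at the origin on a cart in front of the work surface, level with it; the furniture and walls round the work are solid. World frame = base frame: x ahead of the robot, y to its left, z up, the work surface at z = 0. Lengths are in m, angles in rad, forces in N, time in s.
With the tool pointing down it reaches from about 0.3 to 0.875 m from the base axis. Payload 6.4 kg.
Tool frame: the origin (TCP) lies on the centre line of the jaws, within the pads' length; the fingertips stand 22 mm ahead of it and the grasp point (between the pads) lies 3 mm ahead of it; z points along the fingers, y is the direction in which the jaws open and shut (so a half turn about z gives the same grasp; the last joint's range is limited). The gripper opens to 85 mm and grips with 20 to 120 N. Pads are 22 mm wide; open, the fingers measure 114 mm over their backs; the gripper's body (76 mm by 85 mm) begins 54 mm behind the grasp point. The pads swing forward as they close: fully open they stand 13 mm farther back than shut.
Start: joints at [-1.313, 0.181, 1.607, -0, 1.354, -0.206], TCP at [0.257, -0.514, 0.253] pointing down, gripper open.
Joint ranges: [-2.99, 2.99], [-0.89, 2.07], [0.3, 2.58], [-1.14, 4.28], [0, 2.63], [-3.12, 3.12]. Speed limits (rad/s): [2.57, 2.57, 3.01, 3.14, 3.14, 3.14].

### API

Orientations are given as a unit quaternion [w, x, y, z].
In Python, from bench import telemetry, camera, camera_info, job gives the robot as it stands.
- The arm moves only by the tool move_arm, never from a script. Its argument "motion" is a list of rows, each a list of 7 numbers: the shift along the tool's x, y, z scaled (see below), then the turn, a rotation vector about the tool's x, y, z scaled (see below), then the opening, from 0 (shut) to 1 (fully open). A call has 1 to 8 rows; each row shifts and turns the commanded pose from where the row before left it, along the tool's axes as they then stand; what a row does not reach is not made up. The controller multiplies each number of a shift by 0.025 m and each number of a turn by 6 degrees. A row lasts 1/10 s, in which the tool goes at most 50 mm and 8.59 degrees, less where a joint would pass 70% of its speed; a pose out of reach is approached as far as the arm can. A call with a number of a shift or a turn outside -1 to 1 is refused whole. A call with a gripper value outside its range is refused whole. The fingers move at their own pace and stop on an object; the grip force is fixed at half the most. Time passes only in rows, so rows that do not move let the fingers close. It gives the time, the measured TCP pose, the force and the opening at its end, in the units of the state.
- telemetry.get_obs(): the state, without advancing time (a new reading comes with each control period).
- camera(name): name is "scene" or "top" or "wrist"; returns (picture, depth): 384x512x3 uint8, red, green, blue; 384x512 float32, m along the optical axis (not along the pixel's ray), 0 where there is no reading.
- camera_info(name): a dict with "K" (3x3 intrinsics, pixels), "origin" and "orientation" of the camera in the world. Camera axes: x right, y up, looking along -z (the intrinsics and any distortion apply to the point x, -y, -z); pixel columns grow to the right and rows downward; lengths in m; the calibration is good to about 2 mm. A picture is of the moment at which its call begins: read the wrist's pose just before it. camera_info takes no time and is no camera call; for the wrist camera it gives the pose at the moment of the call.
- job.hand_in(): hands the job in, once; it reports no verdict.
The state is a dict: "time_s": time; "q": joint angles; "dq": joint speeds; "joint_efforts": joint torques, N m; "eef_pos": TCP position; "eef_rot": TCP orientation; "wrist_force": force on the tool from outside, world axes, zero at the start; "torque": the same for the moment, N m; "opening": opening from 0.0 (shut) to 1.0 (fully open).
Only numpy, scipy, OpenCV 4.12 (cv2) and the standard library are available. Lean on these libraries where they do the work, as an engineer would, in place of code of your own. Each camera call takes 0.05 s, during which the arm holds its last target.

## Working session

There is one attempt and no reset: what is moved stays moved. The work goes in short steps, Python scripts to look and compute and a tool call to move; the robot and the scene stay as the last step left them, time stands still between calls to the robot, and variables do not carry over. Pictures are saved under pics/ and viewed, and the job is handed in when it is done.

Besides the shell and the picture viewer there is one more tool, called after "Emit:" by a JSON object that holds its "op" and its "data". move_arm: Moves the arm, as the interface text tells. Its arguments: {"type":"object","properties":{"motion":{"type":"array","items":{"type":"array","items":{"type":"number","minimum":-1,"maximum":1}}}},"required":["motion"]}

```bash
ls; mkdir -p pics; python3 - <<'E'
from bench import telemetry,camera,camera_info,job
import cv2,numpy as np
print(telemetry.get_obs())
for n in ["scene","top"]:
    p,d=camera(n); np.save(f"pics/{n}_d.npy",d); cv2.imwrite(f"pics/{n}.png",p[:,:,::-1]); i=camera_info(n); print(n,i)
    cv2.imwrite(f"pics/{n}_b.png",cv2.resize(p[:,:,::-1],(800,600),interpolation=cv2.INTER_CUBIC))
E
```

```text
pics
{'time_s': 0.0, 'q': array([-1.31330610e+00,  1.81567259e-01,  1.60802669e+00,  2.82172771e-05,
        1.35382564e+00, -2.06296724e-01]), 'dq': array([ 0.00010163, -0.00123221, -0.00027866, -0.00058161, -0.00038855,
        0.00035584]), 'joint_efforts': array([ 1.04107581e-03, -4.44857633e+01, -3.51336980e+01, -2.31839731e-04,
        9.15036479e-03,  4.49256888e-06]), 'eef_pos': array([ 0.25710612, -0.51372265,  0.25236037]), 'eef_rot': array([-9.13520955e-04,  9.73233274e-01,  2.29817665e-01, -9.60869723e-06]), 'wrist_force': array([-0.31133721, -0.1998303 ,  0.0364586 ]), 'torque': array([ 0.02995183, -0.02289221, -0.05355344]), 'opening': 1.0007381664604162}
scene {'K': array([[419.63137762,   0.        , 252.57170191],
       [  0.        , 419.63137762, 188.80257934],
       [  0.        ,   0.        ,   1.        ]]), 'origin': array([-0.39592363, -0.65452074,  0.9149881 ]), 'orientation': array([ 0.79004699,  0.40462076, -0.21308746, -0.40829099])}
top {'K': array([[481.83197333,   0.        , 264.12826161],
       [  0.        , 481.83197333, 186.43321216],
       [  0.        ,   0.        ,   1.        ]]), 'origin': array([ 0.27003325, -0.00656938,  1.39424237]), 'orientation': array([ 0.70650229,  0.07300693, -0.06448805, -0.70097489])}
```

View pics/scene_b.png

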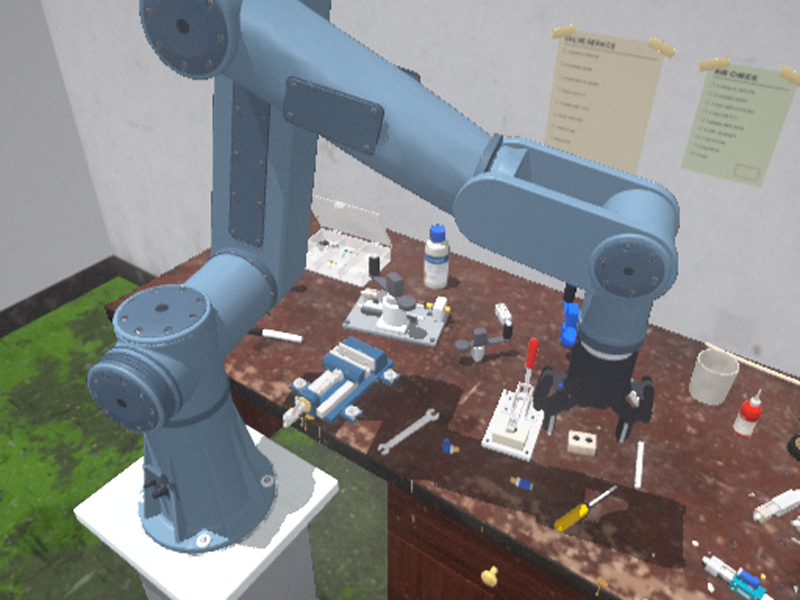

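View pics/top_b.png

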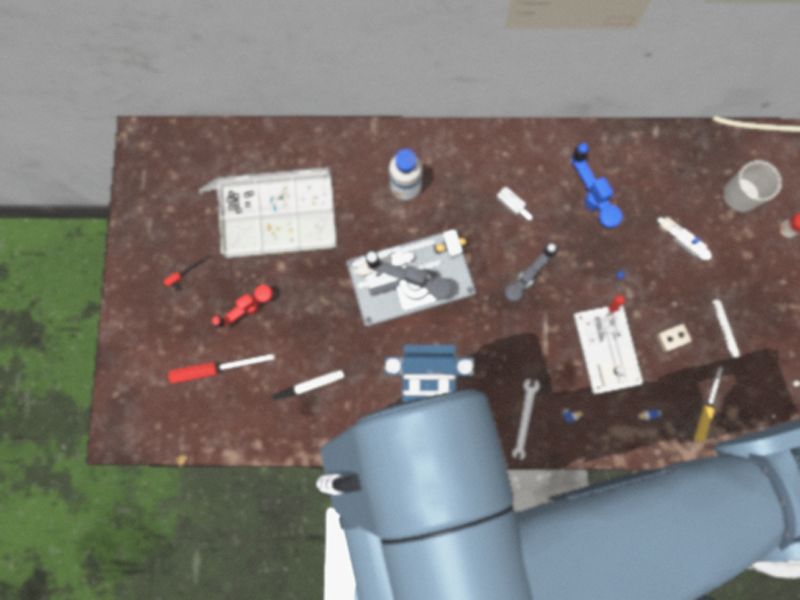

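Candidates for the crank (top 800x600 view):
- Dark crank in the jig, (410,278).
- Smaller dark crank lying free, (530,270).
- Blue crank, (597,188).
- Red crank, (243,305).

By the description (not blue or red, larger of its colour, in the jig) it should be the one at (410,278). I'll check that in a close crop.

```bash
python3 - <<'E'
import cv2
a=cv2.imread("pics/top.png")[140:220,210:360]; cv2.imwrite("pics/top_c.png",cv2.resize(a,None,fx=5.3,fy=5.3,interpolation=cv2.INTER_CUBIC))
a=cv2.imread("pics/scene.png")[155:225,210:335]; cv2.imwrite("pics/scene_c.png",cv2.resize(a,None,fx=6.4,fy=6.4,interpolation=cv2.INTER_CUBIC))
E
```

```text
(no output)
```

View pics/top_c.png

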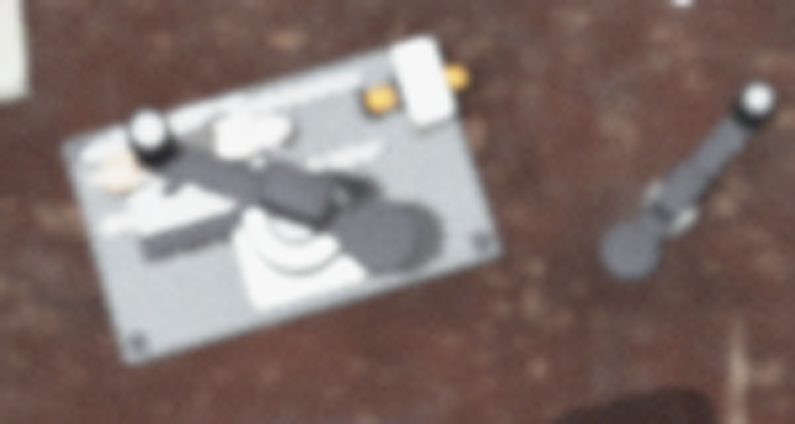

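View pics/scene_c.png

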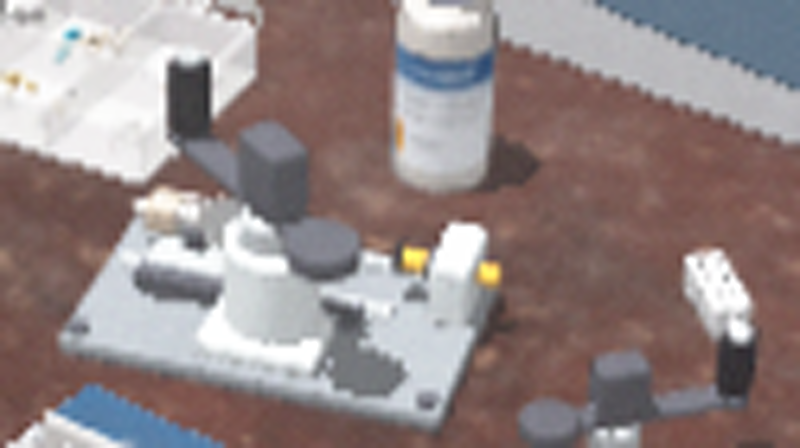

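The jig crank is clearly the larger dark one: hub near (300,190), grip (148,130) and counterweight (400,235) in the crop. The smaller one at (690,180) is a decoy. Next I'll measure it.

```bash
cat > h.py <<'E'
import numpy as np,cv2
from scipy.spatial.transform import Rotation as R
from bench import telemetry,camera,camera_info,job
def Rq(q): return R.from_quat([q[1],q[2],q[3],q[0]])
def cloud(d,i):
    K=i["K"];v,u=np.mgrid[:d.shape[0],:d.shape[1]]
    P=np.stack([(u-K[0,2])/K[0,0]*d,-(v-K[1,2])/K[1,1]*d,-d],-1)
    return Rq(i["orientation"]).apply(P.reshape(-1,3)).reshape(P.shape)+i["origin"]
def onplane(i,u,v,z):
    K=i["K"];r=Rq(i["orientation"]).apply([(u-K[0,2])/K[0,0],-(v-K[1,2])/K[1,1],-1])
    o=i["origin"];return o+r*(z-o[2])/r[2]
def proj(i,p):
    K=i["K"];c=Rq(i["orientation"]).inv().apply(np.asarray(p)-i["origin"])
    return K[0,0]*c[0]/-c[2]+K[0,2],K[1,1]*-c[1]/-c[2]+K[1,2]
E
python3 - <<'E'
from h import *
for n in ["top","scene"]:
    i=camera_info(n);d=np.load(f"pics/{n}_d.npy");P=cloud(d,i);img=cv2.imread(f"pics/{n}.png")
    for a,b in [(0.131,0.145),(0.139,0.15),(0.09,0.105)]:
        m=(P[...,2]>a)&(P[...,2]<b)&(d>0)&(np.abs(P[...,0]-0.5)<.15)&(np.abs(P[...,1])<.15)&(img.max(2)<130)
        p=P[m]; nl,l,st,c=cv2.connectedComponentsWithStats(m.astype(np.uint8))
        for k in range(1,nl):
            if st[k,4]>8: q=P[l==k]; print(n,(a,b),st[k],c[k],q.mean(0).round(4),q.min(0).round(3),q.max(0).round(3))
    if n=="top":
        for nm,(u,v,z) in dict(hub=(300,190,.14),grip=(148,130,.147),c1=(65,143,.012),c2=(128,362,.012),c3=(500,258,.012),c4=(438,38,.03)).items():
            print(nm,onplane(i,u/5.3+210,v/5.3+140,z).round(4))
    else:
        for nm,(u,v,z) in dict(grip=(188,65,.146),hub=(272,137,.14),fl=(62,345,.012),fr=(430,428,.012)).items():
            print(nm,onplane(i,u/6.4+210,v/6.4+155,z).round(4))
E
```

```text
top (0.131, 0.145) [235 166   8   5  13] [239.38461538 168.30769231] [0.5667 0.0765 0.1386] [0.563 0.069 0.133] [0.572 0.088 0.145]
top (0.131, 0.145) [259 173  15   9  47] [267.74468085 177.14893617] [5.429e-01 3.000e-04 1.391e-01] [ 0.532 -0.014  0.131] [0.555 0.024 0.145]
top (0.139, 0.15) [235 166   8   4  11] [238.81818182 167.54545455] [0.567  0.0775 0.1462] [0.564 0.069 0.141] [0.572 0.088 0.15 ]
top (0.139, 0.15) [264 173   9   9  23] [269.34782609 176.86956522] [ 0.543  -0.0039  0.142 ] [ 0.532 -0.011  0.139] [0.554 0.01  0.148]
top (0.09, 0.105) [240 167   6   6   9] [243.         169.55555556] [0.5721 0.0689 0.1011] [0.565 0.063 0.099] [0.58  0.077 0.103]
top (0.09, 0.105) [272 178   9   5  18] [275.05555556 179.5       ] [ 0.5446 -0.0196  0.1011] [ 0.537 -0.033  0.095] [ 0.55  -0.011  0.105]
top (0.09, 0.105) [285 179   4  12  21] [286.71428571 184.61904762] [ 0.5304 -0.0515  0.1016] [ 0.515 -0.055  0.097] [ 0.546 -0.047  0.105]
hub [0.5462 0.0034 0.14  ]
grip [0.575 0.08  0.147]
c1 [0.6003 0.1355 0.012 ]
c2 [0.4774 0.0978 0.012 ]
c3 [ 0.5367 -0.106   0.012 ]
c4 [ 0.657  -0.0714  0.03  ]
scene (0.131, 0.145) [236 165   7   6  23] [239.2173913  167.86956522] [0.5698 0.0756 0.1374] [0.563 0.068 0.132] [0.583 0.088 0.144]
scene (0.131, 0.145) [247 175  11   8  30] [252.23333333 179.23333333] [ 5.397e-01 -2.000e-04  1.371e-01] [ 0.53  -0.015  0.131] [0.554 0.025 0.143]
scene (0.139, 0.15) [236 165   7   4  21] [239.0952381  166.28571429] [0.5693 0.0755 0.1441] [0.561 0.068 0.14 ] [0.583 0.088 0.15 ]
scene (0.09, 0.105) [236 175  22  17  37] [247.59459459 184.56756757] [0.5485 0.0255 0.1005] [ 0.531 -0.019  0.094] [0.571 0.091 0.105]
scene (0.09, 0.105) [255 193  12   6  32] [260.4375  196.28125] [ 0.5206 -0.0467  0.0989] [ 0.512 -0.057  0.092] [ 0.542 -0.028  0.105]
grip [0.5732 0.0772 0.146 ]
hub [0.5503 0.0062 0.14  ]
fl [0.4753 0.0914 0.012 ]
fr [ 0.5324 -0.108   0.012 ]
```

Emit:
{"op": "move_arm", "data": {"motion": [[0.98,-0.666,0,0,0,0,1],[0.98,-0.666,0,0,0,0,1],[0.98,-0.666,0,0,0,0,1],[0.98,-0.666,0,0,0,0,1],[0.98,-0.666,0,0,0,0,1],[0.98,-0.666,0,0,0,0,1],[0.98,-0.666,0,0,0,0,1],[0.98,-0.666,0,0,0,0,1]]}}

```text
time_s: 0.9
eef_pos: [0.3732, -0.3061, 0.2529]
eef_rot: [-0.0, 0.973, 0.23, -0.0]
wrist_force: [-0.1, -0.3, -0.2]
opening: 0.997
```

Emit:
{"op": "move_arm", "data": {"motion": [[0.98,-0.666,0,0,0,0,1],[0.98,-0.666,0,0,0,0,1],[0.98,-0.666,0,0,0,0,1],[0.98,-0.666,0,0,0,0,1],[0.98,-0.666,0,0,0,0,1],[0.98,-0.666,0,0,0,0,1],[0.98,-0.666,0,0,0,0,1],[0.98,-0.666,0,0,0,0,1]]}}

```text
time_s: 1.7
eef_pos: [0.4889, -0.0994, 0.253]
eef_rot: [-0.0, 0.973, 0.23, -0.0]
wrist_force: [-0.6, -0.9, -0.5]
opening: 1.002
```

Emit:
{"op": "move_arm", "data": {"motion": [[0.98,-0.666,0,0,0,-1,1],[0,0,0,0,0,-1,1],[0,0,0,0,0,-1,1],[0,0,0,0,0,-1,1],[0,0,0,0,0,-1,1],[0,0,0,0,0,-1,1],[0,0,0,0,0,-1,1],[0,0,0,0,0,-0.2,1]]}}

```text
time_s: 2.5
eef_pos: [0.5029, -0.0747, 0.2529]
eef_rot: [-0.0, 0.82, 0.573, -0.0]
wrist_force: [-1.3, 0.5, 0.1]
opening: 0.998
```

```bash
python3 - <<'E'
from h import *
o=telemetry.get_obs();print(o["time_s"],o["eef_pos"],o["q"],o["wrist_force"]); i=camera_info("wrist")
import pickle
for n in ["wrist","top"]:
    i=camera_info(n);p,d=camera(n);pickle.dump((p,d,i),open(f"pics/{n}2.pkl","wb"));print(n,i["origin"])
    cv2.imwrite(f"pics/{n}2.png",cv2.resize(p[:,:,::-1],(800,600),interpolation=cv2.INTER_CUBIC))
E
```

```text
2.5 [ 0.50285478 -0.0746861   0.25289547] [-3.81284993e-01  3.13874456e-02  1.77158218e+00 -1.25770626e-05
  1.33942778e+00 -3.00478844e-02] [-1.27966787  0.50368592  0.10748253]
wrist [ 0.53036469 -0.00108819  0.37390021]
top [ 0.27003325 -0.00656938  1.39424237]
```

View pics/wrist2.png

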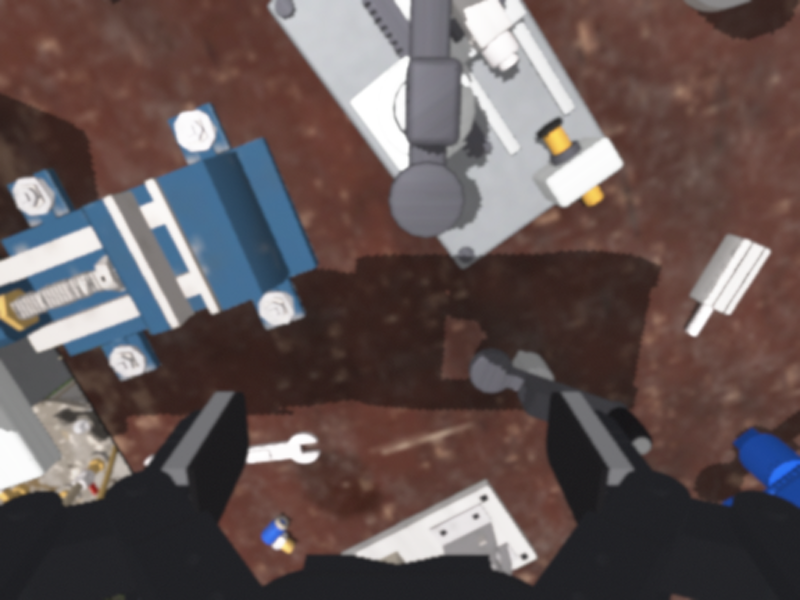

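The wrist view shows the jig crank vertical in the picture: hub at (435,100), counterweight (427,200), arm going off the top. I'll zoom in to pin down the hub.

```bash
python3 - <<'E'
from h import *
import pickle
p,d,i=pickle.load(open("pics/wrist2.pkl","rb"));P=cloud(d,i)
m=(P[...,2]>.136)&(P[...,2]<.146)&(d>0); q=P[m]
m2=m&(np.hypot(P[...,0]-.546,P[...,1]-.003)<.04)
print(m2.sum(),P[m2].mean(0)); v,u=np.nonzero(m2); print(u.min(),u.max(),v.min(),v.max())
pts=P[m2][:,:2].astype(np.float32); r=cv2.minAreaRect(pts*1000); print(r)
v,u=np.nonzero((P[...,2]>.09)&(P[...,2]<.105)&(d>0)); print(u.size)
a=p[0:160,220:330,::-1]; cv2.imwrite("pics/w2c.png",cv2.resize(a,None,fx=3.7,fy=3.7,interpolation=cv2.INTER_CUBIC))
p,d,i=pickle.load(open("pics/top2.pkl","rb"))
print(proj(i,[.546,.003,.14]))
a=p[140:220,210:360,::-1]; cv2.imwrite("pics/t2c.png",cv2.resize(a,None,fx=5.3,fy=5.3,interpolation=cv2.INTER_CUBIC))
E
```

```text
1971 [0.5493478  0.00571306 0.13982939]
260 296 37 93
((549.5291137695312, 5.32208251953125), (35.3007926940918, 23.707054138183594), 69.91285705566406)
3212
(np.float64(266.7503233396553), np.float64(175.91694028833584))
```

View pics/w2c.png

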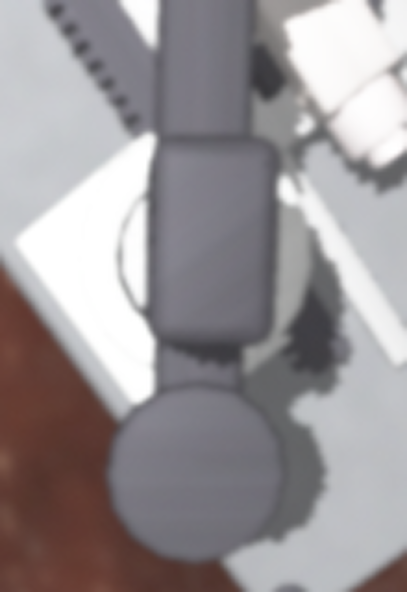

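Emit:
{"op": "move_arm", "data": {"motion": [[0.912,0.163,0,0,0,0,1],[0.912,0.163,0,0,0,0,1],[0.912,0.163,0.3,0,0,0,1],[0.912,0.163,0.7,0,0,0,0.8],[0,0,1,0,0,0,0.6],[0,0,1,0,0,0,0.5],[0,0,1,0,0,0,0.5],[0,0,0.5,0,0,0,0.5]]}}

```text
time_s: 3.4
eef_pos: [0.5485, 0.0055, 0.1383]
eef_rot: [-0.001, 0.821, 0.571, -0.001]
wrist_force: [-0.2, -0.3, -0.4]
opening: 0.5
```

Emit:
{"op": "move_arm", "data": {"motion": [[0,0,0.5,0,0,0,0.5],[0,0,0,0,0,0,0.5]]}}

```text
time_s: 3.6
eef_pos: [0.5491, 0.0052, 0.1269]
eef_rot: [-0.001, 0.821, 0.572, -0.001]
wrist_force: [-0.6, 0.6, -0.5]
opening: 0.504
```

```bash
python3 - <<'E'
from h import *
import pickle
o=telemetry.get_obs();print(o["time_s"],o["eef_pos"],o["wrist_force"],o["torque"],o["opening"]); i=camera_info("wrist")
for n in ["wrist"]:
    i=camera_info(n);p,d=camera(n);pickle.dump((p,d,i),open(f"pics/{n}3.pkl","wb"));print(n,i["origin"])
    cv2.imwrite(f"pics/{n}3.png",cv2.resize(p[:,:,::-1],(800,600),interpolation=cv2.INTER_CUBIC))
    print(proj(i,[.5495,.0054,.14]))
E
```

```text
3.6 [0.54913836 0.00522186 0.12694743] [-0.63218944  0.58062629 -0.51716907] [-0.02794458  0.01478271  0.0038292 ] 0.5043008199435748
wrist [0.57703182 0.07871035 0.24794686]
(np.float64(253.327785813685), np.float64(299.5333768942092))
```

View pics/wrist3.png

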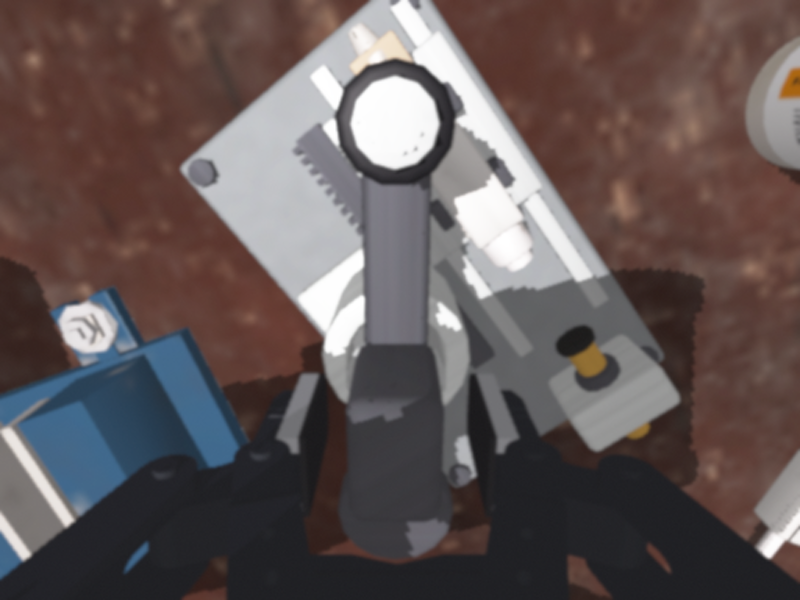

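The hub (395,440) sits centred between the pads (310,420) and (485,420). Closing now.

Emit:
{"op": "move_arm", "data": {"motion": [[0,0,0,0,0,0,0.15],[0,0,0,0,0,0,0],[0,0,0,0,0,0,0],[0,0,0,0,0,0,0],[0,0,0.04,0,0,0,0],[0,0,0.04,0,0,0,0]]}}

```text
time_s: 4.25
eef_pos: [0.5507, 0.0051, 0.1291]
eef_rot: [0.001, 0.82, 0.572, 0.001]
wrist_force: [-11.6, 1.9, 26.2]
opening: 0.269
```

Emit:
{"op": "move_arm", "data": {"motion": [[0,0,0,0,0,0.7,0],[0,0,0,0,0,0.7,0],[0,0,0,0,0,0.7,0],[0,0,0,0,0,0,0]]}}

```text
time_s: 4.65
eef_pos: [0.5508, 0.0053, 0.1289]
eef_rot: [0.001, 0.879, 0.478, 0.001]
wrist_force: [-6.9, 1.9, 16.6]
opening: 0.272
```

Emit:
{"op": "move_arm", "data": {"motion": [[0,0,0,0,0,0.7,0],[0,0,0,0,0,0.7,0],[0,0,0,0,0,0,0]]}}

```text
time_s: 4.95
eef_pos: [0.5506, 0.0053, 0.1284]
eef_rot: [0.0, 0.911, 0.412, 0.001]
wrist_force: [-5.3, 1.0, 12.2]
opening: 0.276
```

Emit:
{"op": "move_arm", "data": {"motion": [[0,0,0.04,0,0,0.7,0],[0,0,0,0,0,0.7,0],[0,0,0,0,0,0,0]]}}

```text
time_s: 5.25
eef_pos: [0.5495, 0.0052, 0.1247]
eef_rot: [-0.0, 0.939, 0.345, -0.0]
wrist_force: [0.8, 0.0, -4.6]
opening: 0.268
```

Emit:
{"op": "move_arm", "data": {"motion": [[0,0,0.1,0,0,0,0],[0,0,0.1,0,0,0,0],[0,0,0,0,0,0,0]]}}

```text
time_s: 5.55
eef_pos: [0.5495, 0.0052, 0.1195]
eef_rot: [-0.0, 0.938, 0.345, -0.0]
wrist_force: [-0.6, -0.3, -6.0]
opening: 0.273
```

Emit:
{"op": "move_arm", "data": {"motion": [[0,0,0.1,0,0,0,0],[0,0,0.1,0,0,0,0],[0,0,0.04,0,0,0,0],[0,0,0.02,0,0,0,0],[0,0,0,0,0,0,0]]}}

```text
time_s: 6.05
eef_pos: [0.5504, 0.0052, 0.1159]
eef_rot: [0.0, 0.938, 0.345, 0.0]
wrist_force: [-6.0, 0.5, 11.0]
opening: 0.277
```

Emit:
{"op": "move_arm", "data": {"motion": [[0,0,0.06,0,0,0,0],[0,0,0.06,0,0,0,0],[0,0,0,0,0,0,0],[0,0,0,0,0,0,0]]}}

```text
time_s: 6.45
eef_pos: [0.551, 0.0054, 0.1156]
eef_rot: [0.0, 0.938, 0.346, 0.001]
wrist_force: [-13.9, 4.2, 31.7]
opening: 0.269
```

```bash
python3 - <<'E'
from h import *
import pickle
o=telemetry.get_obs();print(o["time_s"],o["eef_pos"],o["wrist_force"],o["opening"])
i=camera_info("wrist");p,d=camera("wrist");P=cloud(d,i)
cv2.imwrite("pics/wrist4.png",cv2.resize(p[:,:,::-1],(800,600),interpolation=cv2.INTER_CUBIC))
for z in [(.12,.15),(.06,.095)]:
    m=(P[...,2]>z[0])&(P[...,2]<z[1])&(d>0)&(np.hypot(P[...,0]-.55,P[...,1]-.005)<.11)
    h=np.histogram(P[m][:,2],bins=15); print(h[0],h[1].round(3))
    m&=(np.hypot(P[...,0]-.55,P[...,1]-.005)>.05); q=P[m];print(q.mean(0),np.median(q,axis=0))
E
```

```text
6.45 [0.55102185 0.00544276 0.11560835] [-13.92727636   4.20852787  31.73682836] 0.2688535558600236
[ 310  535 2066 2547  282 2245  693 2087  710  536  654  624  831 1208
 2368] [0.12  0.122 0.124 0.126 0.128 0.13  0.132 0.134 0.136 0.138 0.14  0.142
 0.144 0.146 0.148 0.15 ]
[0.6124578  0.05738345 0.13337084] [0.612504   0.05743843 0.13398557]
[  47   54   54   56   68   68  926  668   20   86 1813 2416 1279  316
   95] [0.06  0.062 0.065 0.067 0.069 0.072 0.074 0.076 0.079 0.081 0.083 0.086
 0.088 0.09  0.093 0.095]
[0.56014817 0.0135395  0.08721709] [0.58930352 0.03721902 0.08632187]
```

View pics/wrist4.png

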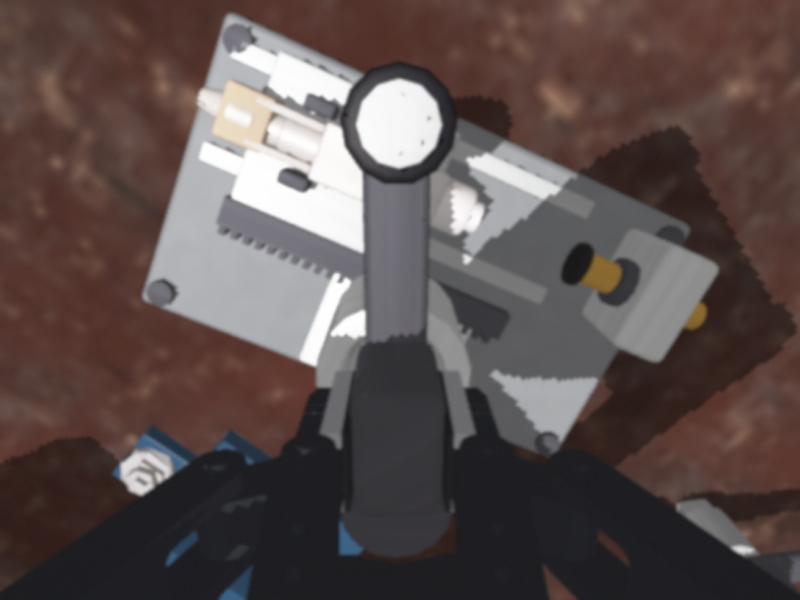

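It has dropped home: arm top about 0.086 m and hub top about 0.126 m, with firm resistance. The grip (398,125) lies 80 mm along tool x. I'll release, lift and shift over to the grip.

Emit:
{"op": "move_arm", "data": {"motion": [[0,0,-0.24,0,0,0,0],[0,0,0,0,0,0,0.5],[0,0,0,0,0,0,0.5],[0,0,0,0,0,0,0.5],[0,0,-0.6,0,0,0,0.5],[0,0,-0.8,0,0,0,0.5],[0,0,-0.8,0,0,0,0.5],[0,0,0,0,0,0,0.5]]}}

```text
time_s: 7.3
eef_pos: [0.5522, 0.0047, 0.1757]
eef_rot: [0.002, 0.939, 0.345, 0.003]
wrist_force: [0.8, 0.3, -0.0]
opening: 0.499
```

Emit:
{"op": "move_arm", "data": {"motion": [[0.8,0,0,0,0,0,0.5],[0.8,0,0,0,0,0,0.5],[0.8,0,0,0,0,0,0.5],[0.8,0,0,0,0,0,0.5],[0,0,0,0,0,0,0.5],[0,0,0,0,0,0,0.5]]}}

```text
time_s: 7.9
eef_pos: [0.6104, 0.057, 0.1711]
eef_rot: [-0.0, 0.938, 0.345, -0.001]
wrist_force: [-0.0, 0.6, -0.0]
opening: 0.498
```

```bash
python3 - <<'E'
from h import *
o=telemetry.get_obs();print(o["time_s"],o["eef_pos"],o["eef_rot"],o["wrist_force"],o["opening"])
i=camera_info("top");p,d=camera("top");P=cloud(d,i)
for u,v in [(259,100),(259,105),(259,115)]: print(P[v,u])
i=camera_info("wrist");p,d=camera("wrist");P=cloud(d,i)
cv2.imwrite("pics/wrist5.png",cv2.resize(p[:,:,::-1],(800,600),interpolation=cv2.INTER_CUBIC))
i=camera_info("scene");p,d=camera("scene");a=p[140:230,200:350,::-1];cv2.imwrite("pics/scene5.png",cv2.resize(a,None,fx=5.3,fy=5.3,interpolation=cv2.INTER_CUBIC))
E
```

```text
7.9 [0.61036629 0.05699036 0.1711125 ] [-1.67298891e-04  9.38443517e-01  3.45431999e-01 -6.86429782e-04] [-0.00843483  0.64651726 -0.0075657 ] 0.4984687250413971
[0.61542757 0.01641322 0.50947038]
[0.60965283 0.01660465 0.49770565]
[0.57857685 0.01562445 0.52713637]
```

View pics/wrist5.png

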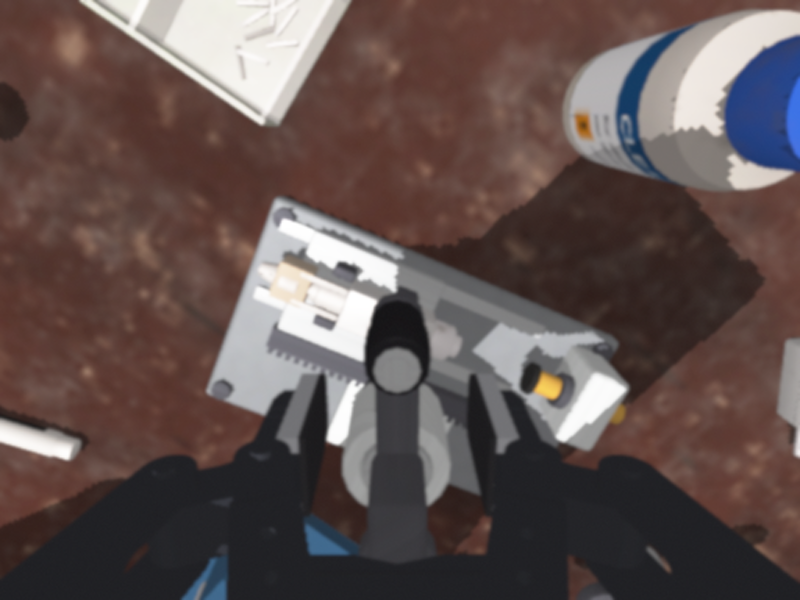

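View pics/scene5.png

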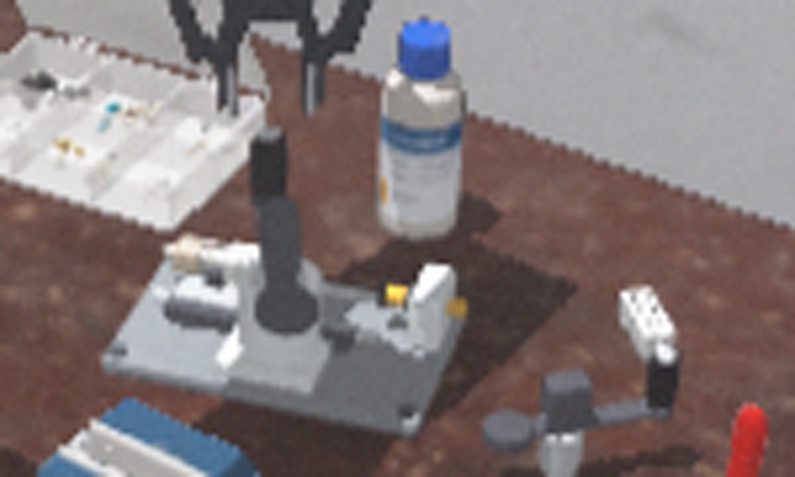

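The crank is seated, and the grip top (398,368) is centred between the open fingers. Descending to take the grip.

Emit:
{"op": "move_arm", "data": {"motion": [[0,0,0.8,0,0,0,0.5],[0,0,0.8,0,0,0,0.5],[0,0,0.4,0,0,0,0.5],[0,0,0,0,0,0,0.2],[0,0,0,0,0,0,0.1],[0,0,0,0,0,0,0],[0,0,0,0,0,0,0],[0,0,0,0,0,0,0]]}}

```text
time_s: 8.85
eef_pos: [0.6104, 0.0566, 0.1218]
eef_rot: [0.0, 0.939, 0.345, -0.001]
wrist_force: [-3.6, -2.3, -2.8]
opening: 0.26
```

Emit:
{"op": "move_arm", "data": {"motion": [[-0.0275,0.4176,0.02,0,0,0,0],[-0.0816,0.4106,0.02,0,0,0,0],[-0.1344,0.3965,0.02,0,0,0,0],[-0.1853,0.3754,0,0,0,0,0],[-0.2323,0.3482,0,0,0,0,0],[-0.2762,0.3146,0,0,0,0,0],[-0.3146,0.2762,0,0,0,0,0],[-0.3482,0.2323,0,0,0,0,0]]}}

```text
time_s: 9.65
eef_pos: [0.6257, -0.021, 0.1209]
eef_rot: [-0.001, 0.939, 0.345, 0.001]
wrist_force: [-4.1, 5.5, 1.9]
opening: 0.26
```

Emit:
{"op": "move_arm", "data": {"motion": [[-0.3754,0.1853,0,0,0,0,0],[-0.3965,0.1344,0,0,0,0,0],[-0.4106,0.0816,0,0,0,0,0],[-0.4176,0.0275,0,0,0,0,0],[-0.4176,-0.0275,0,0,0,0,0],[-0.4106,-0.0816,0,0,0,0,0],[-0.3965,-0.1344,0,0,0,0,0],[-0.3754,-0.1853,0,0,0,0,0]]}}

```text
time_s: 10.45
eef_pos: [0.5676, -0.0739, 0.1223]
eef_rot: [0.001, 0.939, 0.345, 0.004]
wrist_force: [4.1, 3.8, -0.9]
opening: 0.263
```

```bash
python3 - <<'E'
from h import *
o=telemetry.get_obs();print(o["time_s"],o["eef_pos"],o["eef_rot"],o["wrist_force"],o["opening"])
i=camera_info("scene");p,d=camera("scene");a=p[140:230,200:350,::-1];cv2.imwrite("pics/scene6.png",cv2.resize(a,None,fx=5.3,fy=5.3,interpolation=cv2.INTER_CUBIC))
E
```

```text
10.45 [ 0.56757489 -0.07389853  0.12230829] [0.00115443 0.93874312 0.34459288 0.00397141] [ 4.06309124  3.76749018 -0.87308727] 0.2632961108269917
```

View pics/scene6.png

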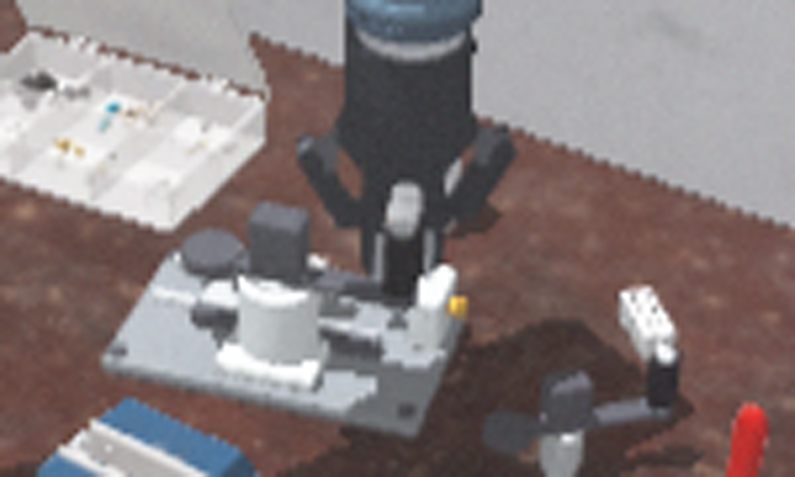

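The winding is working: the crank is still seated and the grip is in the fingers near the nozzle block (405,260). I'll continue.

Emit:
{"op": "move_arm", "data": {"motion": [[-0.3482,-0.2323,0.03,0,0,0,0],[-0.3146,-0.2762,0.03,0,0,0,0],[-0.2762,-0.3146,0.02,0,0,0,0],[-0.2323,-0.3482,0,0,0,0,0],[-0.1853,-0.3754,0,0,0,0,0],[-0.1344,-0.3965,0,0,0,0,0],[-0.0816,-0.4106,0,0,0,0,0],[-0.0275,-0.4176,0,0,0,0,0]]}}

```text
time_s: 11.3
eef_pos: [0.4923, -0.0522, 0.1228]
eef_rot: [0.006, 0.939, 0.345, 0.001]
wrist_force: [-10.6, -17.7, 20.0]
opening: 0.26
```

```bash
python3 - <<'E'
from h import *
o=telemetry.get_obs();print(o["time_s"],o["eef_pos"],o["eef_rot"],o["wrist_force"],o["torque"])
i=camera_info("scene");p,d=camera("scene");a=p[140:260,180:330,::-1];cv2.imwrite("pics/scene7.png",cv2.resize(a,None,fx=5,fy=5,interpolation=cv2.INTER_CUBIC))
i=camera_info("wrist");p,d=camera("wrist");P=cloud(d,i)
cv2.imwrite("pics/wrist7.png",cv2.resize(p[:,:,::-1],(800,600),interpolation=cv2.INTER_CUBIC))
print(telemetry.get_obs()["wrist_force"],telemetry.get_obs()["eef_pos"])
E
```

```text
11.3 [ 0.49228732 -0.05223271  0.1227618 ] [0.00608088 0.93851192 0.34519017 0.00146743] [-10.59444868 -17.73910528  19.95885213] [-2.87206171  1.64307796 -0.03818599]
[-11.92077718 -15.82550381  21.06928764] [ 0.49109366 -0.05121952  0.12247311]
```

View pics/scene7.png

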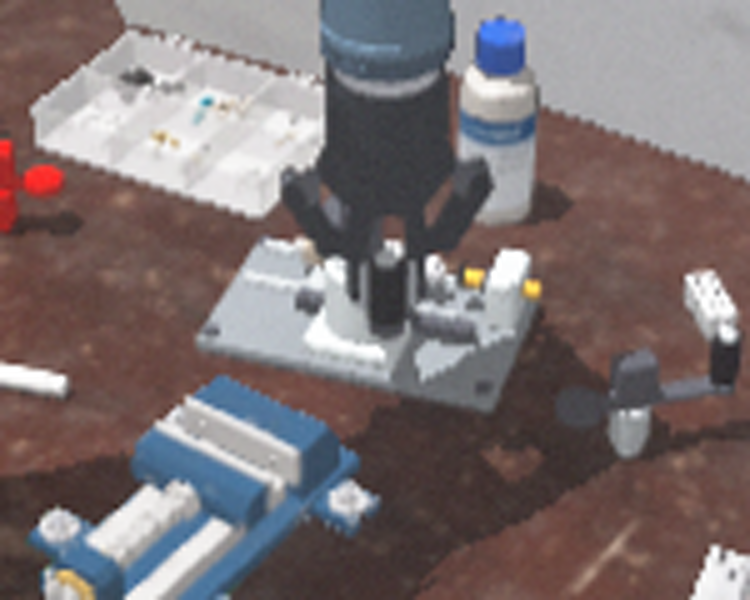

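View pics/wrist7.png

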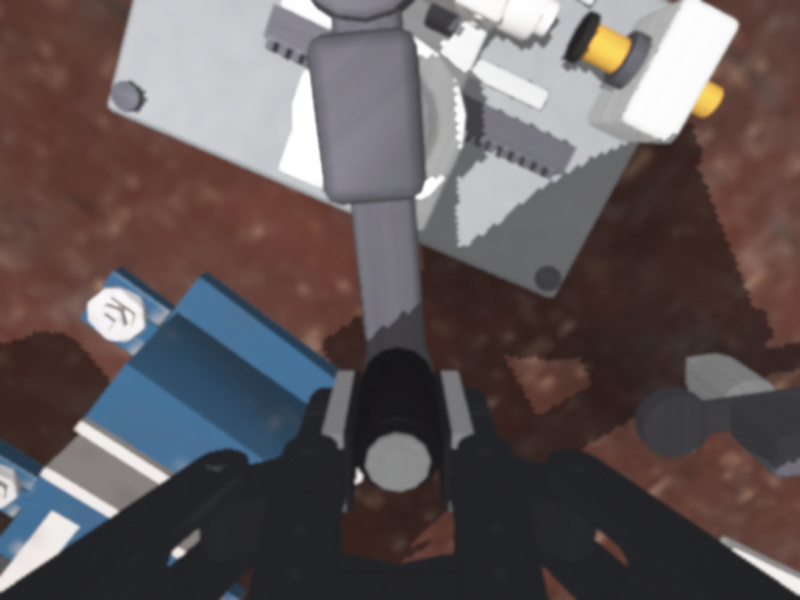

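Nothing blocks the path. The valve tip (545,15) is nearing the nozzle (580,40). I'll ease the press and shift slightly outward, then continue slowly.

Emit:
{"op": "move_arm", "data": {"motion": [[-0.04,0,-0.04,0,0,0,0],[-0.04,0,-0.04,0,0,0,0],[0.0275,-0.4176,0,0,0,0,0],[0.0816,-0.4106,0,0,0,0,0],[0.1344,-0.3965,0,0,0,0,0],[0.1853,-0.3754,0,0,0,0,0],[0,0,0,0,0,0,0]]}}

```text
time_s: 12.1
eef_pos: [0.4696, -0.0117, 0.1223]
eef_rot: [0.001, 0.938, 0.346, -0.001]
wrist_force: [-14.6, -5.5, 18.3]
opening: 0.266
```

Emit:
{"op": "move_arm", "data": {"motion": [[0.2323,-0.3482,-0.04,0,0,0,0],[0.2762,-0.3146,-0.04,0,0,0,0],[0.3146,-0.2762,0,0,0,0,0],[0,0,0,0,0,0,0]]}}

```text
time_s: 12.5
eef_pos: [0.4702, 0.0208, 0.1232]
eef_rot: [0.0, 0.938, 0.346, -0.001]
wrist_force: [-8.9, -0.3, 7.4]
opening: 0.259
```

Emit:
{"op": "move_arm", "data": {"motion": [[0.3482,-0.2323,0,0,0,0,0],[0.188,-0.093,0,0,0,0,0],[0,0,0,0,0,0,0]]}}

```text
time_s: 12.8
eef_pos: [0.4748, 0.0359, 0.1231]
eef_rot: [-0.0, 0.938, 0.345, -0.001]
wrist_force: [-10.1, 0.8, 8.1]
opening: 0.263
```

```bash
python3 - <<'E'
from h import *
o=telemetry.get_obs();print(o["time_s"],o["eef_pos"],o["wrist_force"],o["torque"])
i=camera_info("wrist");p,d=camera("wrist")
cv2.imwrite("pics/wrist8.png",cv2.resize(p[:,:,::-1],(800,600),interpolation=cv2.INTER_CUBIC))
i=camera_info("scene");p,d=camera("scene");a=p[140:230,200:350,::-1];cv2.imwrite("pics/scene8.png",cv2.resize(a,None,fx=5.3,fy=5.3,interpolation=cv2.INTER_CUBIC))
E
```

```text
12.8 [0.47480723 0.03588941 0.1230611 ] [-10.13714068   0.83929184   8.13261184] [ 0.07794297  1.48277692 -0.00630472]
```

View pics/wrist8.png

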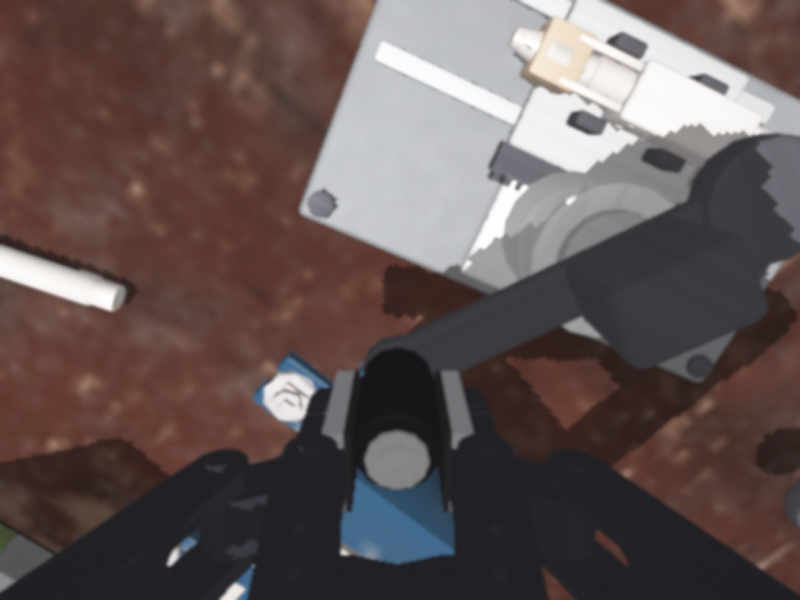

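View pics/scene8.png

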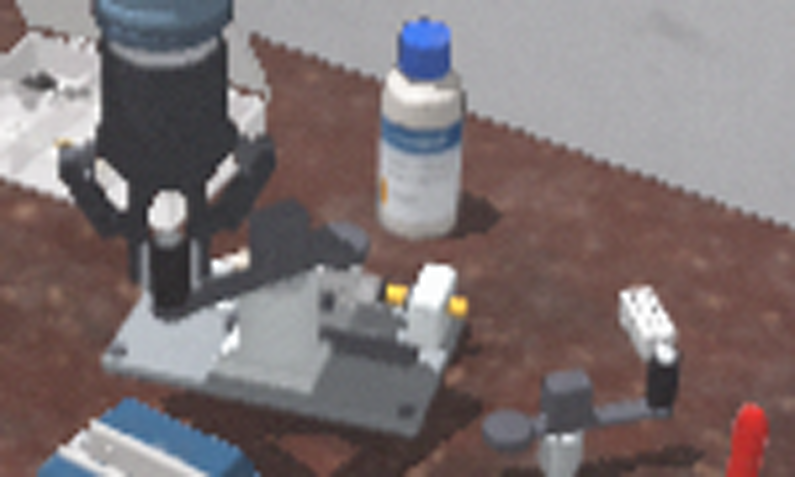

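Emit:
{"op": "move_arm", "data": {"motion": [[0.321,-0.137,0,0,0,0,0],[0,0,0,0,0,0,0]]}}

```text
time_s: 13.1
eef_pos: [0.4774, 0.0422, 0.1228]
eef_rot: [0.0, 0.938, 0.346, -0.003]
wrist_force: [-15.0, -6.4, 12.7]
opening: 0.263
```

Emit:
{"op": "move_arm", "data": {"motion": [[0.16,-0.055,0,0,0,0,0],[0.0,0.0,0,0,0,0,0]]}}

```text
time_s: 13.3
eef_pos: [0.4783, 0.0443, 0.1225]
eef_rot: [0.001, 0.938, 0.346, -0.005]
wrist_force: [-20.8, -13.8, 14.5]
opening: 0.264
```

Stop reached: the tangential force rose to about 22 N and motion ceased. I'll relieve the load, release and lift.

Emit:
{"op": "move_arm", "data": {"motion": [[-0.12,0.05,-0.06,0,0,0,0],[0,0,0,0,0,0,0],[0,0,0,0,0,0,0.5],[0,0,0,0,0,0,0.5],[0,0,0,0,0,0,0.5],[0,0,-0.7,0,0,0,0.5],[0,0,-1,0,0,0,0.5],[0,0,-1,0,0,0,0.5]]}}

```text
time_s: 14.1
eef_pos: [0.48, 0.0442, 0.1922]
eef_rot: [-0.0, 0.939, 0.345, 0.0]
wrist_force: [0.5, -0.2, 1.5]
opening: 0.496
```

Emit:
{"op": "move_arm", "data": {"motion": [[-0.5,0,-1,0,0,0,0.5],[-1,0,-1,0,0,0,0.5],[-1,0,-1,0,0,0,0.5],[-1,0,0,0,0,0,0.5],[0,0,0,0,0,0,0.5],[0,0,0,0,0,0,0.5]]}}

```text
time_s: 14.7
eef_pos: [0.4135, -0.0127, 0.2668]
eef_rot: [0.0, 0.939, 0.345, 0.001]
wrist_force: [0.4, 0.5, 0.0]
opening: 0.5
```

```bash
python3 - <<'E'
from h import *
o=telemetry.get_obs();print(o["time_s"],o["eef_pos"],o["wrist_force"],o["torque"])
i=camera_info("wrist");p,d=camera("wrist");P=cloud(d,i)
cv2.imwrite("pics/wrist9.png",cv2.resize(p[:,:,::-1],(800,600),interpolation=cv2.INTER_CUBIC))
m=(d>0)&(P[...,2]>.115)&(P[...,2]<.14)&(np.hypot(P[...,0]-.5495,P[...,1]-.0054)<.035)
if m.sum(): print(m.sum(),P[m].mean(0),cv2.minAreaRect((P[m][:,:2]*1000).astype(np.float32)), np.percentile(P[m][:,2],[5,50,95]))
i=camera_info("scene");p,d=camera("scene");a=p[140:230,200:350,::-1];cv2.imwrite("pics/scene9.png",cv2.resize(a,None,fx=5.3,fy=5.3,interpolation=cv2.INTER_CUBIC))
E
```

```text
14.7 [ 0.41349349 -0.01274451  0.2668332 ] [0.35756994 0.49618937 0.03451647] [-0.02587737  0.01554994  0.01879294]
1804 [0.5482278  0.00600441 0.12563074] ((549.3505859375, 5.395410537719727), (24.05156135559082, 36.29387283325195), 68.60917663574219) [0.1221399  0.12607092 0.12752309]
```

View pics/wrist9.png

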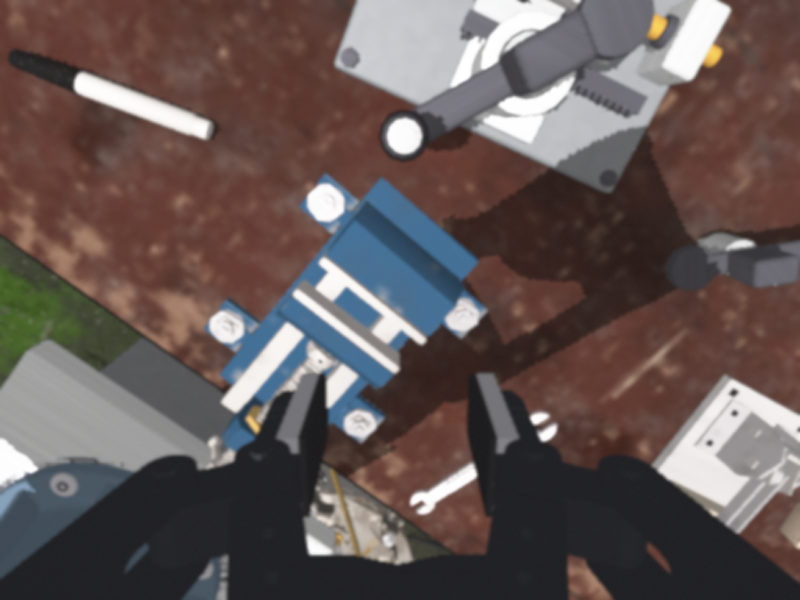

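View pics/scene9.png

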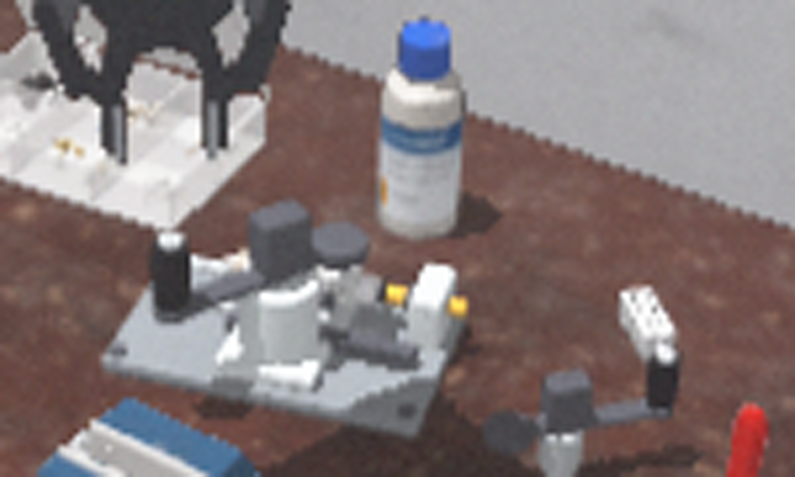

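The crank is home (hub top 0.126 m) and released. I'll move so the wrist camera looks at the valve and nozzle.

Emit:
{"op": "move_arm", "data": {"motion": [[0.3,0.9,0,0,0,0,0.5],[0.3,0.9,0,0,0,0,0.5],[0.3,0.9,0,0,0,0,0.5],[0.3,0.9,0,0,0,0,0.5],[0.3,0.9,0,0,0,0,0.5],[0.3,0.9,0,0,0,0,0.5],[0.2,0.8,0,0,0,0,0.5],[0,0,0,0,0,0,0.5]]}}

```text
time_s: 15.6
eef_pos: [0.5533, -0.0989, 0.2651]
eef_rot: [-0.0, 0.939, 0.345, -0.0]
wrist_force: [-0.1, 0.6, 0.3]
opening: 0.499
```

```bash
python3 - <<'E'
from h import *
import pickle
i=camera_info("wrist");p,d=camera("wrist");P=cloud(d,i);pickle.dump((p,d,i),open("pics/w10.pkl","wb"))
cv2.imwrite("pics/wrist10.png",cv2.resize(p[:,:,::-1],(800,600),interpolation=cv2.INTER_CUBIC))
print(telemetry.get_obs()["eef_pos"])
i=camera_info("top");p,d=camera("top");cv2.imwrite("pics/top10.png",cv2.resize(p[120:240,200:360,::-1],(800,600),interpolation=cv2.INTER_CUBIC))
E
```

```text
[ 0.55218638 -0.09805897  0.26505864]
```

View pics/wrist10.png

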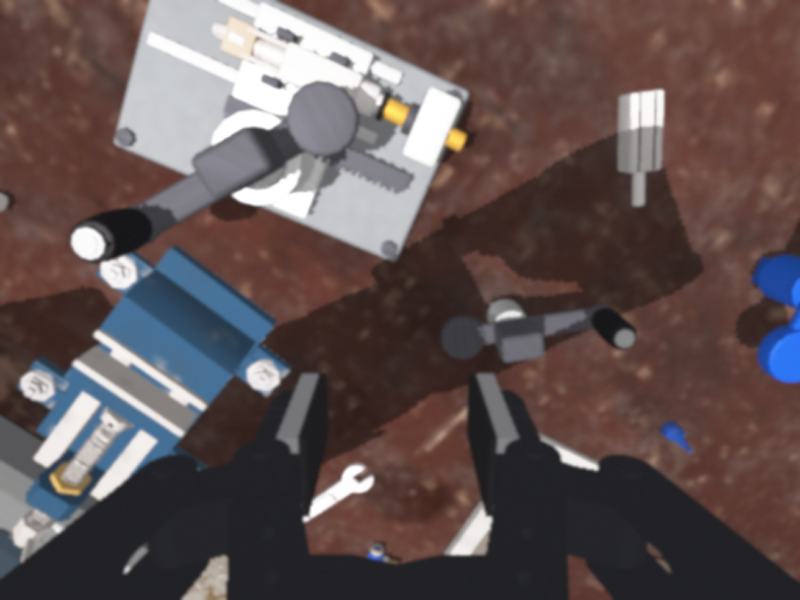

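View pics/top10.png

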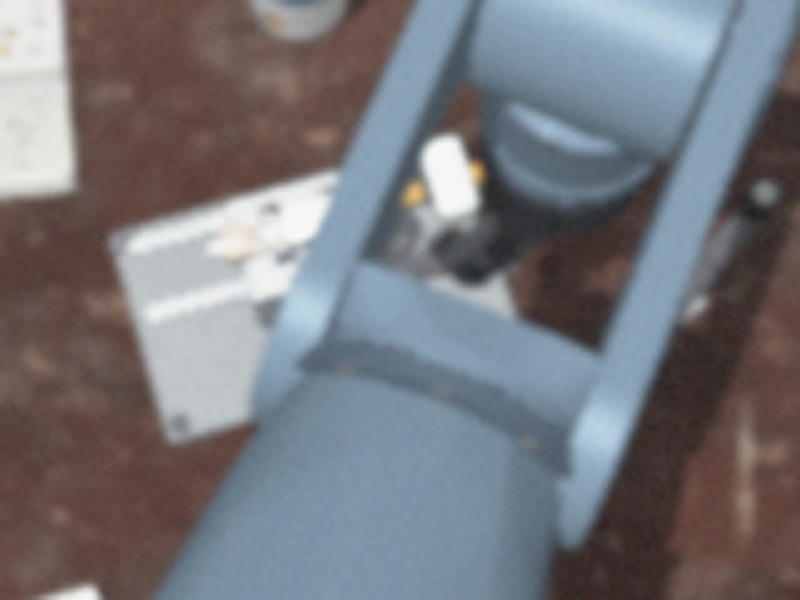

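```bash
python3 - <<'E'
from h import *
import pickle
p,d,i=pickle.load(open("pics/w10.pkl","rb"))
a=p[0:100,130:310,::-1];cv2.imwrite("pics/w10c.png",cv2.resize(a,None,fx=4.4,fy=4.4,interpolation=cv2.INTER_CUBIC))
p,d,i=pickle.load(open("pics/wrist3.pkl","rb"))
cv2.imwrite("pics/w3c.png",cv2.resize(p[0:300,180:450,::-1],None,fx=2,fy=2,interpolation=cv2.INTER_CUBIC))
E
```

```text
(no output)
```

View pics/w10c.png

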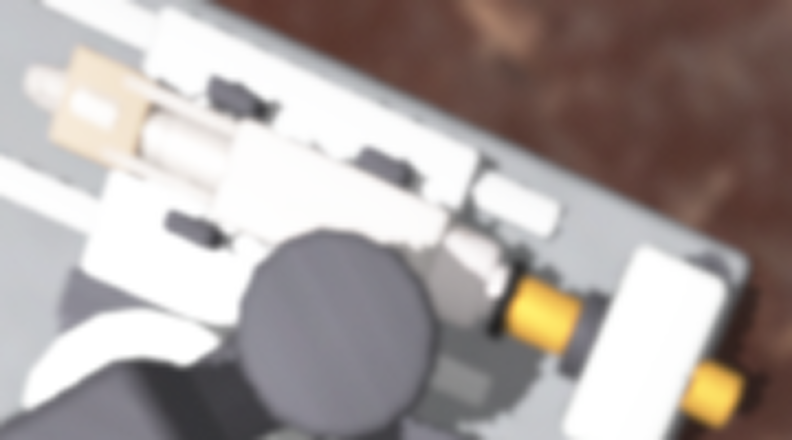

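View pics/w3c.png

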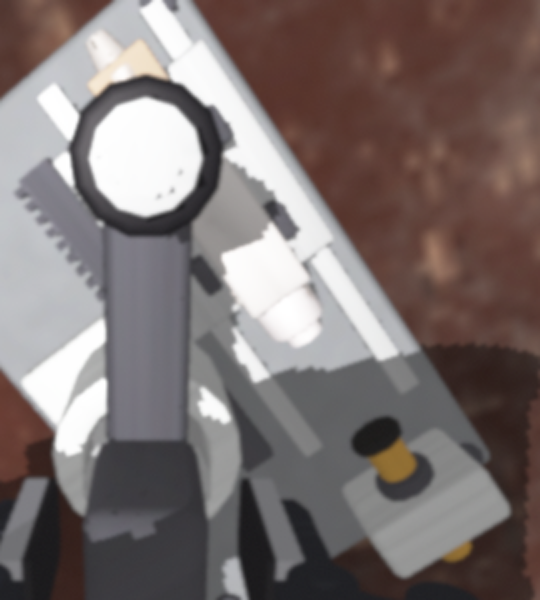

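The valve tip (500,285) appears to meet the nozzle's black seal. I'll quantify it from the carriage corner and rail end before and after.

```bash
python3 - <<'E'
from h import *
import pickle
def q(f,u0,v0,s,pts,z):
    p,d,i=pickle.load(open(f,"rb"));P=cloud(d,i);r={}
    for n,(u,v) in pts.items():
        U,V=u0+u/s,v0+v/s; r[n]=onplane(i,U,V,z); print(f,n,r[n].round(4),"cloudz",P[max(0,int(V)-2):int(V)+3,int(U)-2:int(U)+3,2].round(3).ravel()[[0,6,12,18,24]])
    return r
z=.030
a=q("pics/wrist3.pkl",180,0,2,dict(c=(330,243),tip=(300,340),top=(200,42),seal=(365,420)),z)
b=q("pics/w10.pkl",130,0,4.4,dict(c=(482,155),ci=(462,210),tip=(500,290),top=(165,10),seal=(495,305)),z)
y=np.array([.277,-.961,0])
for n in a: print(n,(b[n]-a[n])@y)
E
```

```text
pics/wrist3.pkl c [0.6243 0.0373 0.03  ] cloudz [0.026 0.025 0.025 0.012 0.012]
pics/wrist3.pkl tip [0.6061 0.0095 0.03  ] cloudz [0.041 0.041 0.041 0.043 0.012]
pics/wrist3.pkl top [0.6038 0.1076 0.03  ] cloudz [0.013 0.023 0.027 0.024 0.026]
pics/wrist3.pkl seal [ 0.6195 -0.0264  0.03  ] cloudz [0.012 0.012 0.013 0.014 0.031]
pics/w10.pkl c [ 0.6398 -0.0066  0.03  ] cloudz [0.013 0.024 0.022 0.011 0.012]
pics/w10.pkl ci [ 0.6282 -0.0104  0.03  ] cloudz [0.025 0.026 0.021 0.012 0.013]
pics/w10.pkl tip [ 0.6207 -0.0278  0.03  ] cloudz [0.045 0.042 0.042 0.045 0.046]
pics/w10.pkl top [0.6173 0.0644 0.03  ] cloudz [0.013 0.013 0.025 0.025 0.024]
pics/w10.pkl seal [ 0.6175 -0.029   0.03  ] cloudz [0.042 0.041 0.042 0.047 0.046]
c 0.046469970450964876
tip 0.03986613898344361
top 0.04530377598285846
seal 0.0019372956280364437
```

```bash
python3 -c "
from bench import job,telemetry
print(telemetry.get_obs()['wrist_force']);print(job.hand_in())"
```

```text
[-0.00347291  0.63262838 -0.47723249]
the job is handed in; nothing more can be done
None
```

The crank is seated, the carriage is wound to its stop at the nozzle, and the job is handed in; no verdict was reported. It took about 16 s of the 61 s allowed.

- **Seating:** I gripped the hub across the arm, pressed at about 10–30 N and turned it clockwise in small steps. The square end dropped in after about 29°, and I pressed it fully home.
- **Winding:** I moved to the loose grip and wound it clockwise about 249°. At that point the tangential force rose to about 22 N and the motion stopped. I then eased off, released and lifted clear.
- **Crank check:** the hub top is at 0.126 m, so its centre is about 0.106 m above the desk, which is fully home.
- **Carriage check:** two carriage corners had moved 45–46 mm, less about 2 mm of measured drift on the fixed seal, giving about 44 mm. The valve tip looks in contact with the nozzle seal.
- **Measurement that disagreed:** the partly shadowed valve tip alone gave only 40 mm, or about 38 mm after the same correction. I gave it less weight because its outline is blurred.
- **Forces:** when winding past about 180° the wrist force reached about 30 N, pressing down and outward, and I eased it off. This is well below the 120 N limit.
- **Bystanders:** the bottle, marker and spanner look undisturbed in the last pictures. I did not check the air cylinder separately or measure any bystander's position.

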